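Scan the reorder tag of the empty place on a turntable organiser

TASK

One of the three cork places behind the sloping tags of the turntable organiser is empty. Pick up the handheld scanner, aim it squarely at the middle of the tag in front of the empty place from about 7 cm away and hold it steady there for two seconds; scan no other tag, and do not knock the turntable with the scanner or shift the other things. Then stand the scanner upright on its round charging pad again, wholly on the pad, without dropping it, and let go.

Things in the scene. Friction and masses are not known exactly. Their poses are not given: they have to be found in the camera images.
- scanner: grey handheld code scanner, loose, 126 mm tall, 0.24 kg, nose down on the pad: round flared nose (72 mm across at the rim, 48 at 40 mm height), above it a grip 44 mm (x) by 34 mm (y) from 34 to 126 mm height; take it across y about 90 mm up. Origin: centre of the window in the nose's flat underside; z: from there up the grip. The beam leaves along -z and reads at 40 to 100 mm.
- pad: white round charging pad, fixed, 120 mm across, flat top 10 mm above the bench. Origin: centre of its underside on the bench.
- organiser: white turntable organiser, braked (does not turn): disc 260 mm across, top 28 mm above the bench, with a round aluminium mirror (90 mm across, 60 mm high, face up) and a ceramic ring dish (76 mm across) fixed on its far half, and three tags on the near rim, 60 degrees apart. Origin: on the bench below the middle place; the turntable's axis lies 90 mm towards +x, the middle tag towards -x.
- tag_left: sloping square-code tag, left (+y side) of three on the rim, 50 x 62 mm, 5 mm thick. Origin: centre of the face, 150 mm from the turntable's axis, 46 mm above the bench; z: square out of the face (32 degrees from vertical, leaning away from that axis); y: along the width. Its place is the cork spot (66 mm across) behind it, centred 60 mm (level) towards that axis.
- tag_mid: sloping square-code tag, middle of three on the rim, 50 x 62 mm, 5 mm thick. Origin: centre of the face, 150 mm from the turntable's axis, 46 mm above the bench; z: square out of the face (32 degrees from vertical, leaning away from that axis); y: along the width. Its place is the cork spot (66 mm across) behind it, centred 60 mm (level) towards that axis.
- tag_right: sloping square-code tag, right (-y side) of three on the rim, 50 x 62 mm, 5 mm thick. Origin: centre of the face, 150 mm from the turntable's axis, 46 mm above the bench; z: square out of the face (32 degrees from vertical, leaning away from that axis); y: along the width. Its place is the cork spot (66 mm across) behind it, centred 60 mm (level) towards that axis.
- brush: chrome nail brush, round, 56 mm across and 74 mm tall with a knob, loose, standing on one of the three places. Origin: centre of its underside.
- balm: pale pink silicone lip-balm case, a round pot 56 mm across and 65 mm tall, loose, standing on one of the three places. Origin: centre of its underside.
- comb: black plastic comb, 150 x 36 mm, 5 mm thick, lying loose on the bench; to be left alone. Origin: about its middle, on the bench; x: along it.
Things that resemble listed ones, but are neither listed nor needed, are in the scene too. Leave any blue or orange look-alike of the brush alone.

How it is judged:
On the way, in this order (a step that is already met when the one before it is completed fails the run):
1. the scanner is lifted off its pad (its window more than 60 mm above the bench) (height (world z) of scanner above 0.06 m), for 0.1 s.
2. aimed at the empty place's tag and still for 1.5 s: within 0.21 rad of square, beam within 18 mm of its centre (x, y), window 40 to 100 mm off, under 0.02 m/s and 0.15 rad/s (((horizontal distance between each of brush, balm and tag_left above 0.095 m and (angle between the z axis of scanner and the z axis of tag_left, either way round below 0.21 rad and z of tag_left in the frame of scanner between -0.1 and -0.04 m and linear speed of scanner below 0.02 m/s and angular speed of scanner below 0.15 rad/s and x of tag_left in the frame of scanner between -0.018 and 0.018 m and y of tag_left in the frame of scanner between -0.018 and 0.018 m)) or (horizontal distance between each of brush, balm and tag_mid above 0.095 m and (angle between the z axis of scanner and the z axis of tag_mid, either way round below 0.21 rad and z of tag_mid in the frame of scanner between -0.1 and -0.04 m and linear speed of scanner below 0.02 m/s and angular speed of scanner below 0.15 rad/s and x of tag_mid in the frame of scanner between -0.018 and 0.018 m and y of tag_mid in the frame of scanner between -0.018 and 0.018 m)) or (horizontal distance between each of brush, balm and tag_right above 0.095 m and (angle between the z axis of scanner and the z axis of tag_right, either way round below 0.21 rad and z of tag_right in the frame of scanner between -0.1 and -0.04 m and linear speed of scanner below 0.02 m/s and angular speed of scanner below 0.15 rad/s and x of tag_right in the frame of scanner between -0.018 and 0.018 m and y of tag_right in the frame of scanner between -0.018 and 0.018 m)))), for 1.5 s.
At the end, for the whole second after the job is handed in: the scanner stands upright (within 0.08 rad) and at rest on the charging pad, its nose within 24 mm of the pad's centre so that it stands wholly on it, released; brush, lip-balm case and comb are within 15 mm of where they began (horizontal distance between scanner and pad below 0.024 m and angle between scanner's own z axis and vertical below 0.08 rad and height (world z) of scanner between 0.006 and 0.014 m and linear speed of scanner below 0.02 m/s and contact force between the fingers and scanner below 0.1 N and not (distance of any of brush, balm, comb from where it was at the start of the episode above 0.015 m)); the robot touches nothing.
It fails at once if the scanner is held still, aimed squarely at the tag of an occupied place within reading distance ((not (horizontal distance between each of brush, balm and tag_left above 0.095 m) and (angle between the z axis of scanner and the z axis of tag_left, either way round below 0.18 rad and z of tag_left in the frame of scanner between -0.1 and -0.04 m and linear speed of scanner below 0.01 m/s and angular speed of scanner below 0.15 rad/s and x of tag_left in the frame of scanner between -0.015 and 0.015 m and y of tag_left in the frame of scanner between -0.015 and 0.015 m)) or (not (horizontal distance between each of brush, balm and tag_mid above 0.095 m) and (angle between the z axis of scanner and the z axis of tag_mid, either way round below 0.18 rad and z of tag_mid in the frame of scanner between -0.1 and -0.04 m and linear speed of scanner below 0.01 m/s and angular speed of scanner below 0.15 rad/s and x of tag_mid in the frame of scanner between -0.015 and 0.015 m and y of tag_mid in the frame of scanner between -0.015 and 0.015 m)) or (not (horizontal distance between each of brush, balm and tag_right above 0.095 m) and (angle between the z axis of scanner and the z axis of tag_right, either way round below 0.18 rad and z of tag_right in the frame of scanner between -0.1 and -0.04 m and linear speed of scanner below 0.01 m/s and angular speed of scanner below 0.15 rad/s and x of tag_right in the frame of scanner between -0.015 and 0.015 m and y of tag_right in the frame of scanner between -0.015 and 0.015 m))).
It fails at once if the nail brush, lip-balm case or comb is shifted by more than 15 mm (distance of any of brush, balm, comb from where it was at the start of the episode above 0.015 m).
It fails at once if the scanner knocks the turntable or its tags (over 3 N) (contact force between scanner and organiser above 3 N).
It fails at once if the scanner is let go with its window more than 35 mm above the pad's top (height (world z) of scanner above 0.045 m and contact force between the fingers and scanner below 0.05 N).
It also fails if it takes over 53 s, if anything falls off the work surface, if the arm or the gripper's body presses on something with over 40 N, if the wrist force passes 120 N, or if a joint passes its speed limit or range.

ROBOT

A 7-joint arm with a two-finger parallel gripper is mounted at the origin on the work surface. World frame = base frame: x ahead of the robot, y to its left, z up, the work surface at z = 0. Lengths are in m, angles in rad, forces in N, time in s.
With the tool pointing down it reaches from about 0.4 to 0.875 m from the base axis. Payload 6.5 kg.
Tool frame: the origin (TCP) lies on the centre line of the jaws, within the pads' length; the fingertips stand 25 mm ahead of it and the grasp point (between the pads) lies 6 mm ahead of it; z points along the fingers, y is the line along which they close (so a half turn about z gives the same grasp; the last joint's range is limited). The gripper opens to 88 mm and grips with 3 to 60 N. Pads are 18 mm wide; open, the fingers measure 123 mm over their backs; the gripper's body (75 mm by 187 mm) begins 45 mm behind the grasp point.
Start: joints at [-1.276, 0.536, -0.004, 1.538, 0.003, 1.067, -0.071], TCP at [0.229, 0.608, 0.264] pointing down, gripper open.
Joint ranges: [-2.7, 2.7], [-0.37, 2.16], [-1.27, 1.26], [0.24, 2.4], [-1.31, 4.45], [0.19, 1.91], [-2.76, 2.76]. Speed limits (rad/s): [2.39, 2.39, 3.14, 3.14, 3.14, 3.14, 3.14].

INTERFACE

Orientations are given as a rotation vector (axis times angle).
In Python, from bench import ctrl gives the robot as it stands. The module is installed in compiled form; this text tells all that it offers.
- The arm moves only by the tool send_rows, never from a script. Its argument "plan" is text: rows parted by semicolons, each of 5 numbers parted by spaces: the finger opening in m, from 0 to 0.0881, then the shift along the tool's x, y, z in m, then the turn about the tool's z in degrees. In form: hand x y z spin; .... A call has 1 to 20 rows; each row is the pose to reach, as a shift and turn from the pose commanded when the call began, along the tool's axes at that moment; what a row does not reach only later rows make up. A row lasts 1/12 s, in which the tool goes at most 41.7 mm and 7.16 degrees, less where a joint would pass 70% of its speed; a pose out of reach is approached as far as the arm can. A call with a gripper value outside its range is refused whole. The fingers move at their own pace and stop on an object; "newtons" is the grip in N (left out, the last holds). Time passes only in rows, so rows that repeat a pose let the fingers close. It gives the time, the measured TCP pose, the force, the opening and the grip force at its end, in the units of the state.
- ctrl.state(): the state, without advancing time (a new reading comes with each control period).
- ctrl.snapshot(name): name is "scene" or "top" or "wrist"; returns a dict with "frame" (480x640x3 uint8, blue, green, red), "mtx" (3x3 intrinsics, pixels), "rvec" (rotation vector, rad) and "tvec" (3), from world to camera coordinates, as OpenCV has them. Camera axes: x right, y down, z forward; pixel columns grow to the right and rows downward; lengths in m; the calibration is good to about 2 mm. A picture is of the moment at which its call begins. There is no depth.
- ctrl.hand_in(): hands the job in; it is judged then, once.
The state is a dict: "t": time; "qpos": joint angles; "joint_velocities": joint speeds; "joint_torque": joint torques, N m; "position": TCP position; "orientation": TCP orientation; "wrist_force": force on the tool from outside, world axes, zero at the start; "wrist_torque": the same for the moment, N m; "width": finger opening in m; "finger_force": force on a finger pad.
Only numpy, scipy, OpenCV 4.12 (cv2) and the standard library are available. Lean on these libraries where they do the work, as an engineer would, in place of code of your own. Each camera call takes 0.05 s, during which the arm holds its last target. There are 200 camera calls.

## Working session

There is one attempt and no reset: what is moved stays moved. The work goes in short steps, Python scripts to look and compute and a tool call to move; the robot and the scene stay as the last step left them, time stands still between calls to the robot, and variables do not carry over. Pictures are saved under pics/ and viewed, at most 10 in all, crops included, and the job is handed in when it is done.

Besides the shell and the picture viewer there is one more tool, called by a JSON object that holds its "fn" and its "kwargs", one argument or row to a line. send_rows: Moves the arm, as the interface text tells. Its arguments: {"type":"object","properties":{"plan":{"type":"string"},"newtons":{"type":"number"}},"required":["plan"]}

```bash
mkdir -p pics
cat > h.py <<'E'
import numpy as np, cv2
from bench import ctrl
from scipy.spatial.transform import Rotation as R
def snap(n,f):
    s=ctrl.snapshot(n); cv2.imwrite(f'pics/{f}.png',s['frame']); np.savez(f'pics/{f}.npz',**s); return s
def ray(s,u,v,z):
    Rm=cv2.Rodrigues(np.array(s['rvec'],float))[0]; t=np.array(s['tvec'],float).ravel()
    c=-Rm.T@t; K=np.array(s['mtx'],float)
    d=Rm.T@np.linalg.inv(K)@np.array([u,v,1.]); return c+d*(z-c[2])/d[2]
def proj(s,P): return cv2.projectPoints(np.array(P,float).reshape(-1,3),np.array(s['rvec'],float),np.array(s['tvec'],float),np.array(s['mtx'],float),None)[0].reshape(-1,2)
E
python3 - <<'E'
from h import *
for n in ("scene","top"):
    s=snap(n,n+"0"); Rm=cv2.Rodrigues(np.array(s['rvec'],float))[0]; print(n,-Rm.T@np.array(s['tvec']).ravel(), Rm[2])
st=ctrl.state(); print(st['t'],st['position'],R.from_rotvec(st['orientation']).as_matrix().round(3),st['width'])
E
```

```text
scene [ 1.37342899 -0.06342749  0.74176862] [-0.75134207  0.06360942 -0.65684011]
top [ 0.41578849 -0.00907378  1.15911454] [ 0.15699923  0.02550548 -0.98726932]
0.1 [0.22925647 0.60767137 0.26291703] [[-0.936  0.353 -0.   ]
 [ 0.353  0.936 -0.002]
 [-0.    -0.002 -1.   ]] 0.08793339610912507
```

View pics/scene0.png

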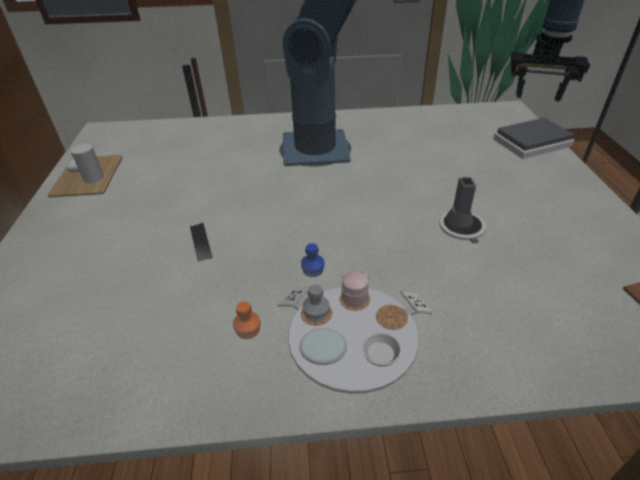

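View pics/top0.png

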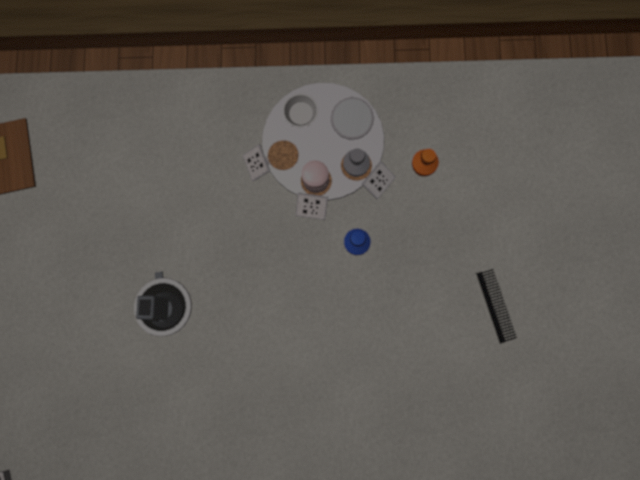

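The top view shows the white turntable at (323,140). The pink balm stands at (316,178) on the middle place. The grey chrome brush is at (357,162) on the right place, while the blue (357,242) and orange (425,162) ones are decoys. The bare cork spot is at (283,155), so the left tag at (256,163) is the target. The scanner and pad are at about (162,307). Next I'll enlarge the crops and compute the poses.

Run:
```python
from h import *
s=dict(np.load('pics/top0.npz')); q=dict(np.load('pics/scene0.npz'))
a=cv2.resize(s['frame'][260:350,115:215],(400,360),interpolation=cv2.INTER_CUBIC)
b=cv2.resize(q['frame'][165:250,425:500],(400,453),interpolation=cv2.INTER_CUBIC)[:360]
c=cv2.resize(s['frame'][75:220,230:400],(469,400),interpolation=cv2.INTER_CUBIC)[:240]
c=cv2.resize(s['frame'][75:215,230:400],(291,240),interpolation=cv2.INTER_CUBIC)
d=cv2.resize(q['frame'][265:385,275:435],(320,240),interpolation=cv2.INTER_CUBIC)
im=np.zeros((600,800,3),np.uint8); im[:360,:400]=a; im[:360,400:]=b; im[360:,:291]=c; im[360:,400:720]=d
im=np.clip(im.astype(float)*1.7,0,255).astype(np.uint8)
cv2.imwrite('pics/crop1.png',im)
g=s['frame'].astype(int)
def ell(img,box,mask):
    y0,y1,x0,x1=box; m=mask(img[y0:y1,x0:x1].astype(int)).astype(np.uint8)
    cs=cv2.findContours(m,cv2.RETR_EXTERNAL,cv2.CHAIN_APPROX_NONE)[0]; k=max(cs,key=cv2.contourArea)
    k=cv2.convexHull(k); e=cv2.fitEllipse(k); return np.array(e[0])+[x0,y0],e[1],e[2]
print('bench grey',g[400,300],'pad',g[320,184],g[328,160],'disc',g[150,330])
e=ell(s['frame'],(75,215,255,390),lambda p:p.min(2)>150); print('disc?',e,ray(s,*e[0],.028))
e=ell(s['frame'],(270,345,125,200),lambda p:p.min(2)>150); print('pad?',e,ray(s,*e[0],.01))
for n,uv,z in [('padguess',(162.5,307),.01),('graspTop',(146,307),.136),('cork',(283.5,154.5),.028),('tagL',(256.5,163),.046),('tagM',(312,207),.046),('tagR',(378.5,180),.046),('disc',(323,141),.028)]: print(n,ray(s,*uv,z).round(4))
for n,uv,z in [('pad',(463,224),.01),('top',(466,181),.136),('cork',(392,317),.028),('tagL',(417,302),.046),('tagR',(292,298),.046),('disc',(354,338),.028)]: print('sc',n,ray(q,*uv,z).round(4))
```

```text
bench grey [ 93  97 100] pad [118 119 122] [24 24 25] disc [120 119 123]Traceback (most recent call last):
  File "<stdin>", line 17, in <module>
  File "<stdin>", line 14, in ell
ValueError: max() iterable argument is empty
```

View pics/crop1.png

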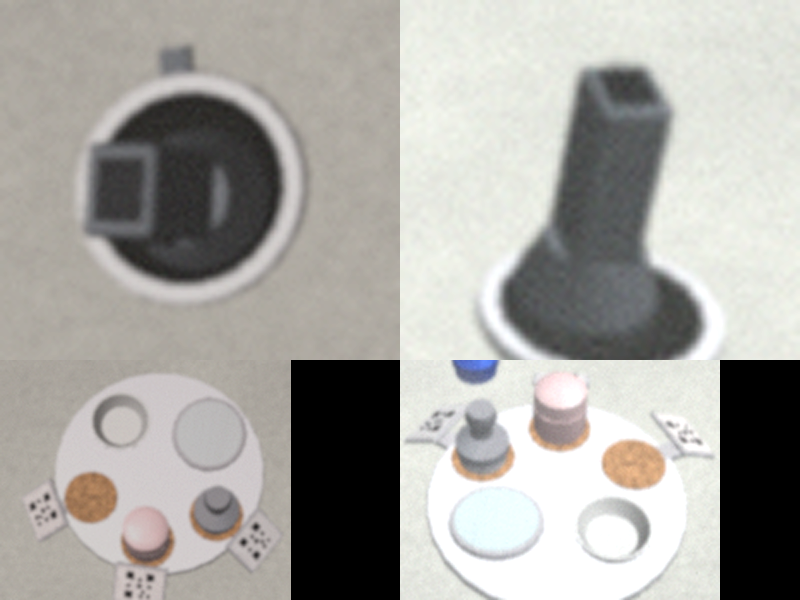

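The top-left crop shows the grip's top face with corners at about (92,143), (156,145), (152,236) and (86,233). Its long side lies roughly along world x. The bottom crops confirm the bare cork beside the left tag, with the balm on the middle place and the grey brush on the right.

Run:
```python
from h import *
s=dict(np.load('pics/top0.npz')); q=dict(np.load('pics/scene0.npz'))
def ell(S,box,th,z):
    y0,y1,x0,x1=box; m=(cv2.GaussianBlur(S['frame'],(0,0),.8)[y0:y1,x0:x1].min(2)>th).astype(np.uint8)
    cs=cv2.findContours(m,cv2.RETR_EXTERNAL,cv2.CHAIN_APPROX_NONE)[0]; k=max(cs,key=cv2.contourArea)
    P=np.array([ray(S,u+x0,v+y0,z)[:2] for u,v in cv2.convexHull(k)[:,0]],np.float32)
    from scipy.optimize import least_squares
    r=least_squares(lambda p:np.hypot(*(P-p[:2]).T)-p[2],[*P.mean(0),.08],loss='soft_l1',f_scale=.002); return r.x.round(4)
print('disc',ell(s,(75,203,257,392),108,.028)); print('pad',ell(s,(278,340,128,198),106,.01))
c=lambda a,b:(115+(a+.5)/4-.5,260+(b+.5)/4-.5)
C=np.array([ray(s,*c(*p),.136) for p in [(92,143),(156,145),(152,236),(86,233)]]); print(C.round(4),C.mean(0))
print('edges',[np.linalg.norm(C[i]-C[i-1]).round(4) for i in range(4)])
for a,b in((3,0),(2,1)): d=C[b]-C[a]; print('x-dir deg',np.degrees(np.arctan2(d[1],d[0])))
d=lambda a,b:(425+(a+.5)*75/400-.5,165+(b+.5)*85/453-.5)
D=np.array([ray(q,*d(*p),.136) for p in [(588,68),(648,70),(668,110),(610,115)]]) if 0 else np.array([ray(q,*d(p[0]-400,p[1]),.136) for p in [(588,68),(648,70),(668,110),(606,116)]])
print('scene top',D.round(4),D.mean(0))
for n,uv,z in [('noseC',c(183,189),.012),('cork',(283.5,154.5),.028),('tagL',(256.2,163),.046),('tagM',(312,207),.046),('tagR',(378.5,180),.046)]: print(n,ray(s,*uv,z).round(4))
for n,uv,z in [('cork',(275+117,265+105.),.028),('cork',(275+233/2,265+103/2),.028),('tagL',(275+283/2,265+74/2),.046),('tagR',(275+33/2,265+63/2),.046)]: print('sc',n,ray(q,*uv,z).round(4))
```

```text
disc [0.8153 0.0224 0.1274]
pad [0.4707 0.3612 0.0579]
[[0.4857 0.3653 0.136 ]
 [0.4843 0.3354 0.136 ]
 [0.4427 0.3359 0.136 ]
 [0.4445 0.3666 0.136 ]] [0.46429242 0.35080782 0.136     ]
edges [np.float64(0.0412), np.float64(0.0299), np.float64(0.0416), np.float64(0.0307)]
x-dir deg -1.7464475887562345
x-dir deg -0.6892520368916168
scene top [[0.4465 0.3406 0.136 ]
 [0.4513 0.3678 0.136 ]
 [0.4854 0.3657 0.136 ]
 [0.4871 0.3361 0.136 ]] [0.4675584  0.35255984 0.136     ]
noseC [0.4697 0.3624 0.012 ]
cork [0.7845 0.1048 0.028 ]
tagL [0.7617 0.1598 0.046 ]
tagM [0.6657 0.0451 0.046 ]
tagR [ 0.7193 -0.0922  0.046 ]
sc cork [0.9104 0.0848 0.028 ]
sc cork [0.7842 0.1088 0.028 ]
sc tagL [0.7661 0.1636 0.046 ]
sc tagR [ 0.7235 -0.0943  0.046 ]
```

{"fn": "send_rows", "kwargs": {
  "plan": "0.088 -0.312 -0.156 0.06 -18.7;0.088 -0.312 -0.156 0.06 -18.7;0.088 -0.312 -0.156 0.06 -18.7;0.088 -0.312 -0.156 0.06 -18.7;0.088 -0.312 -0.156 0.06 -18.7;0.088 -0.312 -0.156 0.06 -18.7;0.088 -0.312 -0.156 0.06 -18.7;0.088 -0.312 -0.156 0.06 -18.7;0.088 -0.312 -0.156 0.06 -18.7;0.088 -0.312 -0.156 0.06 -18.7;0.088 -0.312 -0.156 0.06 -18.7;0.088 -0.312 -0.156 0.06 -18.7;0.088 -0.312 -0.156 0.06 -18.7"
}}

```text
t: 1.18
position: [0.4649, 0.3539, 0.2038]
orientation: [-0.049, -3.141, -0.001]
wrist_force: [0.8, 0.3, 0.2]
width: 0.088
finger_force: 0.0
```

Run:
```python
from h import *
s=snap('wrist','w1'); st=ctrl.state(); print(st['position'],R.from_rotvec(st['orientation']).as_matrix().round(3),st['wrist_force'],st['qpos'])
for n,P in [('top',(.466,.352,.136)),('padc',(.4707,.3612,.01)),('g+y',(.466,.369,.136)),('g+x',(.488,.352,.136))]: print(n,proj(s,P).round(1))
```

```text
[0.46501437 0.35381525 0.2038653 ] [[-1.     0.031 -0.   ]
 [ 0.031  1.     0.001]
 [ 0.     0.001 -1.   ]] [-0.09918379  0.26631778 -0.23392857] [-0.71318267  0.49543031 -0.01834012  1.76895139  0.01015409  0.8770343
  0.8035844 ]
top [[314.3 271.2]]
padc [[327.3 221.7]]
g+y [[348.5 270.2]]
g+x [[315.7 311.8]]
```

View pics/w1.png

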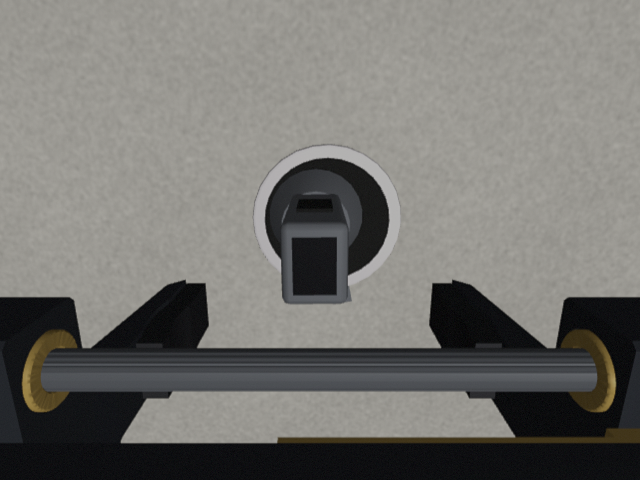

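The wrist view shows the scanner's top face centred at (315.5,263), within about 4 mm of where I predicted. It lines up with the jaws, so I'll go down and grip lightly.

{"fn": "send_rows", "kwargs": {
  "plan": "0.088 0.002 -0.001 0.03 0;0.088 0.002 -0.001 0.06 0;0.088 0.002 -0.001 0.085 0;0.088 0.002 -0.001 0.0958 0;0.088 0.002 -0.001 0.0958 0;0.03 0.002 -0.001 0.0958 0;0.03 0.002 -0.001 0.0958 0;0.03 0.002 -0.001 0.0958 0;0.03 0.002 -0.001 0.0958 0;0.03 0.002 -0.001 0.0958 0;0.03 0.002 -0.001 0.0958 0;0.03 0.002 -0.001 0.0958 0;0.03 0.002 -0.001 0.0958 0",
  "newtons": 6
}}

```text
t: 2.32
position: [0.4643, 0.3511, 0.1081]
orientation: [0.054, 3.141, 0.0]
wrist_force: [0.2, -0.7, -0.4]
width: 0.0365
finger_force: 0.0
```

{"fn": "send_rows", "kwargs": {
  "plan": "0.03 0 0 0 0;0.03 0 0 0 0;0.03 0 0 0 0;0.03 0 0 0 0"
}}

```text
t: 2.65
position: [0.4643, 0.3512, 0.108]
orientation: [0.054, 3.141, 0.0]
wrist_force: [-0.2, -0.2, 0.1]
width: 0.0343
finger_force: 6.0
```

The scanner is held lightly. The tool can't tilt, so I'll swivel the scanner in the jaws about the rim of its nose on the pad, moving the tool along an arc to about 32 degrees.

{"fn": "send_rows", "kwargs": {
  "plan": "0.03 0.0065 0 -0.0015 0;0.03 0.0132 0 -0.0031 0;0.03 0.02 0 -0.0045 0;0.03 0.0268 0 -0.0054 0;0.03 0.0336 0 -0.0057 0;0.03 0.0405 0 -0.0057 0;0.03 0.0474 0 -0.005 0;0.03 0.0542 0 -0.0041 0;0.03 0.0542 0 -0.0041 0;0.03 0.0542 0 -0.0041 0"
}}

```text
t: 3.48
position: [0.4097, 0.353, 0.1119]
orientation: [-0.053, -3.141, 0.0]
wrist_force: [0.3, 0.9, -2.7]
width: 0.0337
finger_force: 6.0
```

Run:
```python
from h import *
a=snap('top','t2'); b=snap('scene','s2')
st=ctrl.state(); print(st['position'],st['wrist_force'],st['wrist_torque'],st['width'],st['finger_force'])
A=cv2.resize(a['frame'][250:350,100:220],(400,333)); B=cv2.resize(b['frame'][130:250,410:530],(400,400))
im=np.zeros((400,800,3),np.uint8); im[:333,:400]=A; im[:,400:]=B
cv2.imwrite('pics/c2.png',np.clip(im*1.8,0,255).astype(np.uint8))
```

```text
[0.41057192 0.35297558 0.11208187] [ 0.06573309  0.19506053 -2.13308296] [ 0.01934983 -0.01686837 -0.06441887] 0.03368542205846657 5.996983989462024
```

View pics/c2.png

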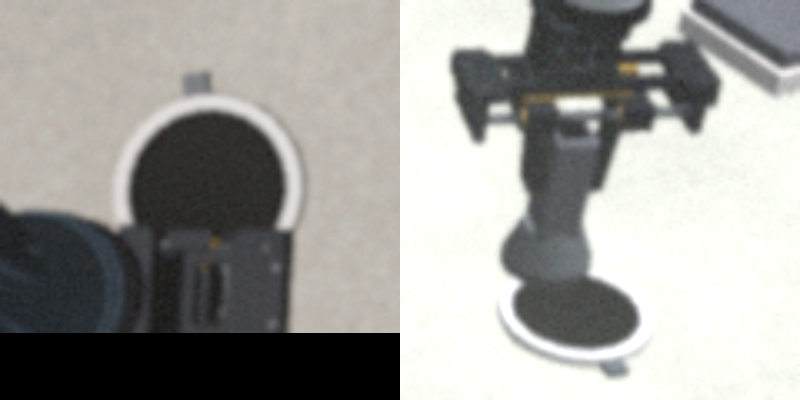

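```bash
cat >> h.py <<'E'
def scan_pts(g,th,az,d,hz=0.0):
    """g: grasp point world, d: distance window->grasp along scanner z, lean th deg toward az deg"""
    a,t=np.radians(az),np.radians(th)
    h=np.array([np.cos(a),np.sin(a),0]); n=np.sin(t)*h+np.cos(t)*np.array([0,0,1]); x=np.cos(t)*h-np.sin(t)*np.array([0,0,1]); y=np.cross(n,x)
    w=np.asarray(g)-d*n; p=np.linspace(0,2*np.pi,60)
    return w,np.array([w+.036*(np.cos(k)*x+np.sin(k)*y) for k in p]),n
E
python3 - <<'E'
from h import *
b=dict(np.load('pics/s2.npz')); st=ctrl.state(); g=np.array(st['position'])-[0,0,.006]
for th in (0,5,10,20,30):
    w,r,n=scan_pts(g,th,180,.092); uv=(proj(b,r)-[410,130])*400/120+[400,0]
    print(th,w.round(3),'lowest z',r[:,2].min().round(4),'x',uv[:,0].min().round(),uv[:,0].max().round(),'bottom',uv[uv[:,1].argmax()].round(), 'top of rim',uv[:,1].min().round())
E
```

```text
0 [0.411 0.353 0.014] lowest z 0.0141 x 497.0 586.0 bottom [547. 287.] top of rim 235.0
5 [0.419 0.353 0.014] lowest z 0.0113 x 499.0 589.0 bottom [551. 289.] top of rim 244.0
10 [0.427 0.353 0.015] lowest z 0.0092 x 502.0 593.0 bottom [555. 291.] top of rim 251.0
20 [0.442 0.353 0.02 ] lowest z 0.0073 x 508.0 601.0 bottom [557. 291.] top of rim 265.0
30 [0.457 0.353 0.026] lowest z 0.0084 x 514.0 608.0 bottom [554. 288.] top of rim 276.0
```

The force reading and the image show the nose slid across the pad and stayed near upright, at about 3 degrees. Instead I'll use the pad's edge as a stop for the rim, on the side that gives the right azimuth for the left tag.

{"fn": "send_rows", "kwargs": {
  "plan": "0.03 0 0 -0.02 0;0.03 0 0 -0.035 0;0.03 -0.01 -0.008 -0.035 6.7;0.03 -0.02 -0.017 -0.035 13.4;0.03 -0.03 -0.025 -0.035 20.1;0.03 -0.04 -0.034 -0.035 26.8;0.03 -0.05 -0.042 -0.035 33.5;0.03 -0.06 -0.051 -0.035 40.2;0.03 -0.07 -0.06 -0.035 47;0.03 -0.08 -0.068 -0.035 54;0.03 -0.09 -0.076 -0.035 61;0.03 -0.0986 -0.0833 -0.035 67.4;0.03 -0.0986 -0.0833 -0.035 67.4;0.03 -0.0986 -0.0833 -0.015 67.4;0.03 -0.0986 -0.0833 0 67.4;0.03 -0.0986 -0.0833 0.006 67.4;0.03 -0.0986 -0.0833 0.006 67.4",
  "newtons": 12
}}

```text
t: 5.0
position: [0.5045, 0.2663, 0.1046]
orientation: [-1.783, -2.585, 0.004]
wrist_force: [-0.8, 1.3, -2.3]
width: 0.034
finger_force: 12.0
```

Run:
```python
from h import *
a=snap('top','t3'); b=snap('scene','s3')
st=ctrl.state(); print(st['position'],R.from_rotvec(st['orientation']).as_matrix().round(3),st['wrist_force'],st['width'],st['finger_force'],st['qpos'])
A=cv2.resize(a['frame'][230:350,120:240],(400,400)); B=cv2.resize(b['frame'][150:270,380:500],(400,400))
cv2.imwrite('pics/c3.png',np.clip(np.hstack([A,B])*1.8,0,255).astype(np.uint8))
g=np.array(st['position'])-[0,0,.006]
for th in (0,5,10):
    w,r,n=scan_pts(g,th,110.7,.092); uv=(proj(b,r)-[380,150])*400/120+[400,0]
    print(th,w.round(3),'lowest z',r[:,2].min().round(4),'x',uv[:,0].min().round(),uv[:,0].max().round(),'bottom',uv[uv[:,1].argmax()].round())
```

```text
[0.50586296 0.26665574 0.10636381] [[-0.354  0.935  0.   ]
 [ 0.935  0.354  0.   ]
 [ 0.     0.    -1.   ]] [ 0.00957651  0.0472196  -1.92996687] 0.03367127775751205 11.996720722527243 [-0.76115601  0.63490556  0.2645389   1.86413078 -0.25107154  0.67462917
  0.01279019]
0 [0.506 0.267 0.008] lowest z 0.0084 x 520.0 615.0 bottom [575. 309.]
5 [0.509 0.259 0.009] lowest z 0.0056 x 512.0 606.0 bottom [572. 311.]
10 [0.512 0.252 0.01 ] lowest z 0.0035 x 505.0 597.0 bottom [569. 312.]
```

View pics/c3.png

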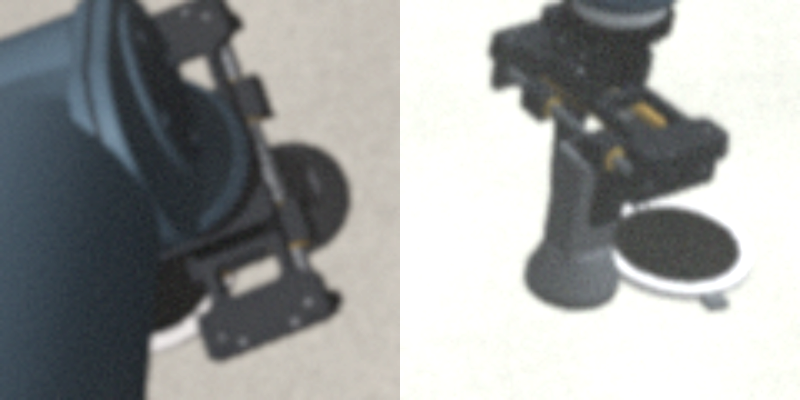

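The nose is upright just outside the pad's rim, spanning x 525–617 against the pad's left edge at about 614. Next I'll lower it, push against the rim and tilt it along the arc.

{"fn": "send_rows", "kwargs": {
  "plan": "0.03 0 0 0.0053 0;0.03 0.003 0 0.0053 0;0.03 0.006 0 0.005 0;0.03 0.009 0 0.0038 0;0.03 0.0125 0 0.0025 0;0.03 0.016 0 0.0018 0;0.03 0.0195 0 0.0008 0;0.03 0.023 0 0 0;0.03 0.0265 0 -0.0005 0;0.03 0.03 0 -0.001 0;0.03 0.034 0 -0.0013 0;0.03 0.038 0 -0.0015 0;0.03 0.042 0 -0.0015 0;0.03 0.046 0 -0.0014 0;0.03 0.05 0 -0.001 0;0.03 0.0545 0 -0.0005 0;0.03 0.0592 0 0.0002 0;0.03 0.0592 0 0.0002 0;0.03 0.0592 0 0.0002 0",
  "newtons": 5
}}

```text
t: 6.68
position: [0.4843, 0.3224, 0.1055]
orientation: [-1.786, -2.583, 0.0]
wrist_force: [0.6, 0.1, -1.7]
width: 0.0345
finger_force: 5.0
```

Run:
```python
from h import *
b=snap('scene','s4')
st=ctrl.state(); print(st['position'],st['wrist_force'],st['wrist_torque'],st['width'],st['finger_force'])
B=cv2.resize(b['frame'][150:250,390:490],(600,600),interpolation=cv2.INTER_CUBIC)
cv2.imwrite('pics/c4.png',np.clip(B*1.8,0,255).astype(np.uint8))
g=np.array(st['position'])-[0,0,.006]
for th in (0,10,20,25,30,35):
    w,r,n=scan_pts(g,th,110.7,.092); uv=(proj(b,r)-[390,150])*6
    print(th,w.round(3),'lowest z',r[:,2].min().round(4),'x',uv[:,0].min().round(),uv[:,0].max().round(),'bottom',uv[uv[:,1].argmax()].round(),'gtop',((proj(b,w+.126*n)-[390,150])*6).round())
```

```text
[0.4843434  0.32208217 0.10549987] [-0.61611029 -0.34040847 -1.60180214] [-0.02454875  0.07611109 -0.03414373] 0.03404722295647394 4.999198734076344
0 [0.484 0.322 0.007] lowest z 0.0075 x 269.0 437.0 bottom [369. 517.] gtop [[402. 222.]]
10 [0.49  0.307 0.009] lowest z 0.0026 x 242.0 405.0 bottom [358. 521.] gtop [[414. 219.]]
20 [0.495 0.293 0.013] lowest z 0.0007 x 217.0 374.0 bottom [345. 522.] gtop [[424. 219.]]
25 [0.498 0.286 0.016] lowest z 0.0009 x 206.0 358.0 bottom [338. 522.] gtop [[429. 220.]]
30 [0.501 0.279 0.02 ] lowest z 0.0018 x 197.0 344.0 bottom [330. 521.] gtop [[434. 221.]]
35 [0.503 0.273 0.024] lowest z 0.0035 x 188.0 329.0 bottom [325. 520.] gtop [[438. 222.]]
```

View pics/c4.png

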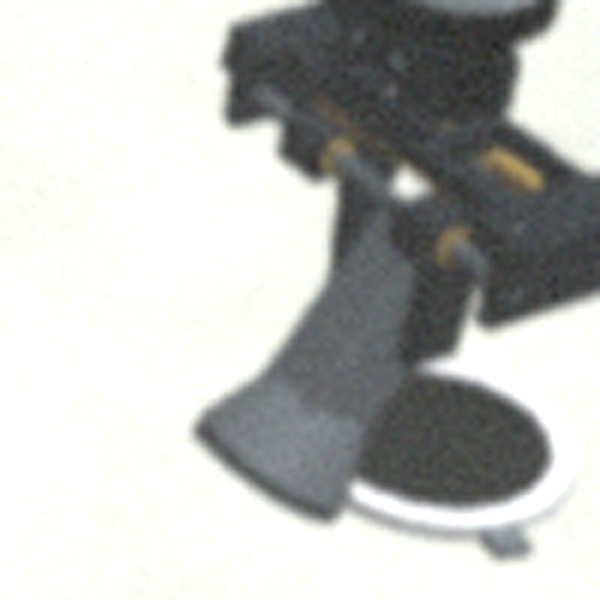

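It's tilted about 30 degrees: the rim's left end at (197,430) and bottom at (330,520) match the 30-degree prediction. Next I'll grip firmly, back off, lift and hover above the aiming pose.

{"fn": "send_rows", "kwargs": {
  "plan": "0.03 0 0 0 0;0.03 0 0 0 0;0.03 0 0 0 0;0.03 -0.005 0 0 0;0.03 -0.01 0 -0.005 0;0.03 -0.015 0 -0.02 0;0.03 -0.015 0 -0.045 0;0.03 -0.015 0 -0.07 0;0.03 -0.015 0 -0.1 0;0.03 -0.015 0 -0.13 0;0.03 -0.015 0 -0.15 0;0.03 -0.015 0 -0.15 0",
  "newtons": 45
}}

```text
t: 7.73
position: [0.4928, 0.308, 0.2608]
orientation: [1.788, 2.58, 0.012]
wrist_force: [0.8, -0.8, -2.8]
width: 0.0337
finger_force: 45.0
```

{"fn": "send_rows", "kwargs": {
  "plan": "0.03 -0.015 0.02 0 0;0.03 -0.03 0.04 0 0;0.03 -0.045 0.06 0 0;0.03 -0.06 0.08 0 0;0.03 -0.075 0.1 0 0;0.03 -0.09 0.12 0 0;0.03 -0.105 0.14 0 0;0.03 -0.12 0.16 0 0;0.03 -0.135 0.18 0 0;0.03 -0.1523 0.2039 0 0;0.03 -0.1523 0.2039 0 0;0.03 -0.1523 0.2039 0 0;0.03 -0.1523 0.2039 0 0"
}}

```text
t: 8.82
position: [0.7339, 0.2367, 0.2543]
orientation: [-1.787, -2.581, 0.003]
wrist_force: [-0.2, 0.6, -2.4]
width: 0.0336
finger_force: 45.0
```

Run:
```python
from h import *
b=snap('scene','s5'); a=snap('top','t5')
st=ctrl.state(); print(st['position'],R.from_rotvec(st['orientation']).as_matrix().round(3),st['wrist_force'],st['width'],st['finger_force'])
B=cv2.resize(b['frame'][155:315,330:490],(400,400),interpolation=cv2.INTER_CUBIC)
A=cv2.resize(a['frame'][90:250,180:340],(400,400),interpolation=cv2.INTER_CUBIC)
cv2.imwrite('pics/c5.png',np.clip(np.hstack([B,A])*1.8,0,255).astype(np.uint8))
g=np.array(st['position'])-[0,0,.006]
for th in (20,25,30,35):
    w,r,n=scan_pts(g,th,110.7,.092); uv=(proj(b,r)-[330,155])*2.5
    print(th,w.round(3),'x',uv[uv[:,0].argmin()].round(),uv[uv[:,0].argmax()].round(),'bottom',uv[uv[:,1].argmax()].round(),'top',uv[uv[:,1].argmin()].round())
```

```text
[0.73355939 0.23783441 0.25534845] [[-0.353  0.936 -0.001]
 [ 0.936  0.353  0.001]
 [ 0.001 -0.001 -1.   ]] [-0.32949039  0.34919523 -2.35509413] 0.03382934157942802 44.99926812015474
20 [0.745 0.208 0.163] x [240. 225.] [327. 259.] bottom [312. 269.] top [255. 215.]
25 [0.747 0.201 0.166] x [234. 222.] [319. 261.] bottom [308. 269.] top [245. 214.]
30 [0.75  0.195 0.17 ] x [228. 218.] [310. 263.] bottom [303. 269.] top [236. 213.]
35 [0.752 0.188 0.174] x [223. 213.] [303. 265.] bottom [299. 268.] top [228. 210.]
```

View pics/c5.png

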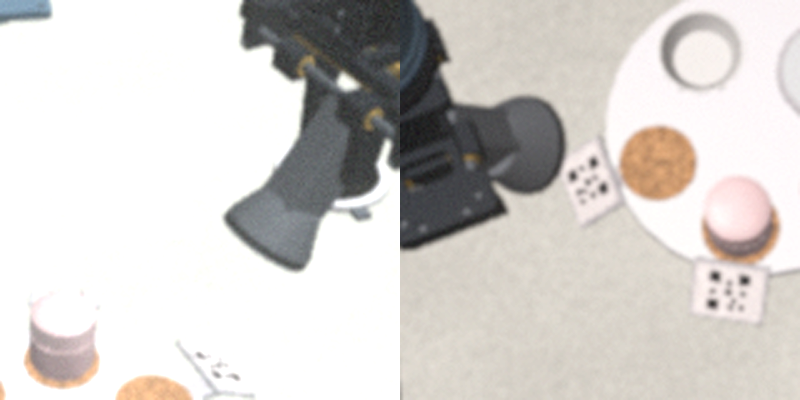

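The scanner is over the left tag and keeps its 30-degree tilt. Now I'll lower it along the vertical to a 7 cm standoff and hold.

{"fn": "send_rows", "kwargs": {
  "plan": "0.03 0 0 0.01 0;0.03 0 0 0.02 0;0.03 0 0 0.03 0;0.03 0 0 0.04 0;0.03 0 0 0.05 0;0.03 0 0 0.058 0;0.03 0 0 0.063 0;0.03 0 0 0.063 0;0.03 0 0 0.063 0;0.03 0 0 0.063 0;0.03 0 0 0.063 0;0.03 0 0 0.063 0;0.03 0 0 0.063 0;0.03 0 0 0.063 0;0.03 0 0 0.063 0;0.03 0 0 0.063 0"
}}

```text
t: 10.25
position: [0.7347, 0.237, 0.1929]
orientation: [1.788, 2.583, 0.0]
wrist_force: [-0.3, 0.3, -1.7]
width: 0.034
finger_force: 45.0
```

Run:
```python
from h import *
b=snap('scene','s6')
st=ctrl.state(); print(st['t'],st['position'],R.from_rotvec(st['orientation']).as_matrix().round(3),np.abs(st['joint_velocities']).max())
g=np.array(st['position'])-[0,0,.006]; T=np.array([.763,.162,.046])
a=np.radians(110.7); t=np.radians(32); nt=np.array([np.sin(t)*np.cos(a),np.sin(t)*np.sin(a),np.cos(t)])
for th in (27,30,33):
    w,r,n=scan_pts(g,th,110.7,.092); d=(w-T)@n; off=T-(w-d*n); print(th,w.round(4),'dist',d.round(4),'off',off.round(4),np.degrees(np.arccos(n@nt)).round(1))
w,r,n=scan_pts(g,30,110.7,.092); im=np.clip(b['frame']*1.6,0,255).astype(np.uint8)
x0,y0=340,200; B=cv2.resize(im[y0:y0+120,x0:x0+160],(800,600),interpolation=cv2.INTER_CUBIC)
cv2.polylines(B,[((proj(b,r)-[x0,y0])*5).astype(np.int32)],True,(0,0,255),1)
p=((proj(b,[w,w-.07*n,T])-[x0,y0])*5).astype(int); cv2.line(B,p[0].tolist(),p[1].tolist(),(0,255,0),1); cv2.circle(B,p[2].tolist(),5,(255,0,0),1)
cv2.imwrite('pics/c6.png',B)
```

```text
10.3 [0.73472184 0.23700367 0.19287714] [[-0.352  0.936  0.   ]
 [ 0.936  0.352  0.   ]
 [-0.     0.    -1.   ]] 0.001032208735778379
27 [0.7495 0.1979 0.1049] dist 0.0699 off [ 0.0023 -0.0062  0.0034] 5.0
30 [0.751  0.194  0.1072] dist 0.0701 off [-0.0004  0.0008 -0.0005] 2.0
33 [0.7524 0.1901 0.1097] dist 0.0698 off [-0.0029  0.0074 -0.0052] 1.0
```

View pics/c6.png

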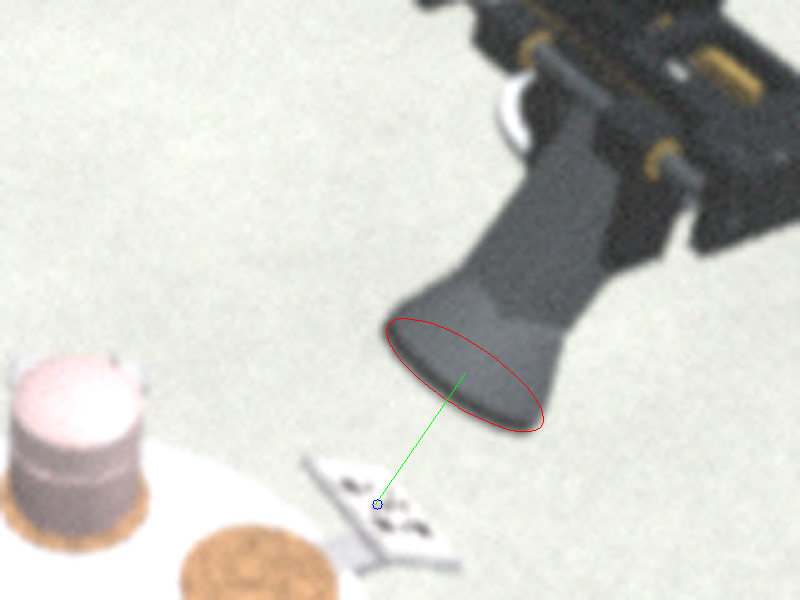

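The model rim matches the image, and the beam meets the tag at (377,504), against a code centre of about (388,506), so it's off by about 4 mm. I'll hold here.

{"fn": "send_rows", "kwargs": {
  "plan": "0.03 0 0 0 0;0.03 0 0 0 0;0.03 0 0 0 0;0.03 0 0 0 0;0.03 0 0 0 0;0.03 0 0 0 0;0.03 0 0 0 0;0.03 0 0 0 0;0.03 0 0 0 0;0.03 0 0 0 0;0.03 0 0 0 0;0.03 0 0 0 0;0.03 0 0 0 0;0.03 0 0 0 0;0.03 0 0 0 0;0.03 0 0 0 0;0.03 0 0 0 0;0.03 0 0 0 0;0.03 0 0 0 0;0.03 0 0 0 0"
}}

```text
t: 11.97
position: [0.7347, 0.237, 0.1928]
orientation: [1.788, 2.583, 0.0]
wrist_force: [-0.3, 0.7, -2.6]
width: 0.0337
finger_force: 45.0
```

{"fn": "send_rows", "kwargs": {
  "plan": "0.03 0 0 -0.02 0;0.03 0 0 -0.045 0;0.03 0 0 -0.068 0;0.03 0 0 -0.068 0"
}}

```text
t: 12.3
position: [0.7373, 0.2374, 0.2669]
orientation: [1.784, 2.579, 0.011]
wrist_force: [0.9, 0.7, -1.3]
width: 0.0334
finger_force: 45.0
```

The hold is done, at over 2.5 s standing still. I'll go back over the pad with the low rim just above the pad's top.

{"fn": "send_rows", "kwargs": {
  "plan": "0.03 0.018 -0.014 0 0;0.03 0.038 -0.03 0 0;0.03 0.06 -0.047 0 0;0.03 0.082 -0.064 0 0;0.03 0.104 -0.081 0 0;0.03 0.126 -0.099 0 0;0.03 0.148 -0.116 0 0;0.03 0.17 -0.133 0 0;0.03 0.192 -0.15 0 0;0.03 0.214 -0.167 0 0;0.03 0.236 -0.185 0 0;0.03 0.26 -0.2035 0 0;0.03 0.26 -0.2035 0.03 0;0.03 0.26 -0.2035 0.06 0;0.03 0.26 -0.2035 0.09 0;0.03 0.26 -0.2035 0.115 0;0.03 0.26 -0.2035 0.136 0;0.03 0.26 -0.2035 0.136 0;0.03 0.26 -0.2035 0.136 0"
}}

```text
t: 13.88
position: [0.452, 0.4079, 0.1237]
orientation: [-1.788, -2.583, 0.004]
wrist_force: [0.6, -0.3, -2.3]
width: 0.0336
finger_force: 45.0
```

Run:
```python
from h import *
st=ctrl.state(); print(st['t'],st['position'],st['wrist_force'],R.from_rotvec(st['orientation']).as_matrix().round(3)[:,0])
```

```text
13.8833 [0.45197429 0.40787048 0.12374133] [ 0.62525474 -0.31308418 -2.2872122 ] [-0.352  0.936 -0.001]
```

{"fn": "send_rows", "kwargs": {
  "plan": "0.03 0 0 0.004 0;0.03 0 0 0.008 0;0.03 0 0 0.011 0;0.03 0 0 0.011 0;0.03 0 0 0.011 0"
}}

```text
t: 14.3
position: [0.4527, 0.4088, 0.1142]
orientation: [1.788, 2.583, 0.001]
wrist_force: [-0.6, -0.3, -1.7]
width: 0.0333
finger_force: 45.0
```

{"fn": "send_rows", "kwargs": {
  "plan": "0.03 0 0 0.002 0;0.03 0 0 0.002 0;0.03 0 0 0.002 0;0.03 0 0 0.002 0",
  "newtons": 4
}}

```text
t: 14.63
position: [0.453, 0.4089, 0.1123]
orientation: [1.788, 2.583, 0.002]
wrist_force: [0.6, 0.1, 0.5]
width: 0.034
finger_force: 4.0
```

{"fn": "send_rows", "kwargs": {
  "plan": "0.03 -0.0035 0 0.0005 0;0.03 -0.007 0 0.0005 0;0.03 -0.0105 0 0.0005 0;0.03 -0.014 0 0.0005 0;0.03 -0.0175 0 0.0005 0;0.03 -0.021 0 0.0005 0;0.03 -0.025 0 0.001 0;0.03 -0.025 0 0.001 0"
}}

```text
t: 15.3
position: [0.4624, 0.3838, 0.1108]
orientation: [1.789, 2.581, -0.0]
wrist_force: [1.7, -1.1, 4.4]
width: 0.0337
finger_force: 4.0
```

Run:
```python
from h import *
b=snap('scene','s7')
st=ctrl.state(); print(st['position'],st['wrist_force'],st['width'],st['finger_force'])
x0,y0=420,140
B=cv2.resize(b['frame'][y0:y0+100,x0:x0+100],(600,600),interpolation=cv2.INTER_CUBIC)
B=np.clip(B*1.8,0,255).astype(np.uint8)
g=np.array(st['position'])-[0,0,.006]
for th,c in ((30,(0,0,255)),(16,(0,200,0)),(0,(255,0,0))):
    w,r,n=scan_pts(g,th,110.7,.092); cv2.polylines(B,[((proj(b,r)-[x0,y0])*6).astype(np.int32)],True,c,1); print(th,w.round(3),r[:,2].min())
cv2.imwrite('pics/c7.png',B)
```

```text
[0.46222242 0.3842388  0.11082903] [ 2.06567472 -0.48272481  3.52091953] 0.034047411481039944 4.001053245228832
30 [0.478 0.341 0.025] 0.007154697231714198
16 [0.471 0.361 0.016] 0.006470013544145255
0 [0.462 0.384 0.013] 0.012829034379882559
```

View pics/c7.png

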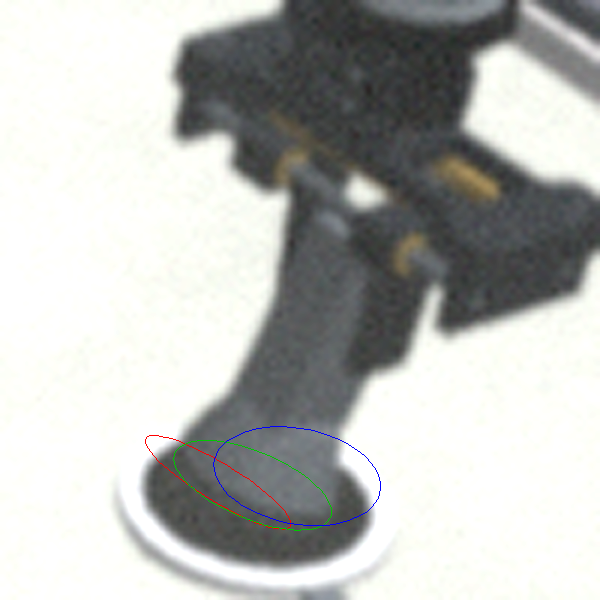

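The rim matches the green 16-degree model, so it is righting against the pad. I'll continue the arc and press it flat.

{"fn": "send_rows", "kwargs": {
  "plan": "0.03 -0.0035 0 0.0005 0;0.03 -0.007 0 0.001 0;0.03 -0.0105 0 0.0015 0;0.03 -0.014 0 0.0023 0;0.03 -0.0175 0 0.0033 0;0.03 -0.021 0 0.0045 0;0.03 -0.024 0 0.006 0;0.03 -0.0258 0 0.007 0;0.03 -0.0258 0 0.008 0;0.03 -0.0258 0 0.009 0;0.03 -0.0258 0 0.009 0",
  "newtons": 3
}}

```text
t: 16.27
position: [0.4707, 0.361, 0.1017]
orientation: [1.788, 2.583, 0.0]
wrist_force: [2.0, -1.1, 2.1]
width: 0.0341
finger_force: 3.0
```

```bash
cat > fit.py <<'E'
from h import *
import sys
from scipy.optimize import minimize
# compare scanner silhouette (darker grey than pad's black, below fingers) numerically in scene image
b=snap('scene',sys.argv[1]); st=ctrl.state(); print(st['t'],st['position'],st['wrist_force'],st['width'],st['finger_force'])
g=b['frame'].astype(int).mean(2)
x0,x1,y0,y1=440,490,195,245
for v in range(190,240,2): print(v,' '.join('%3d'%k for k in g[v,436:494:2]))
p=np.array(st['position'])-[0,0,.006]
for th in (0,8):
    w,r,n=scan_pts(p,th,110.7,p[2]-.01 if th==0 else .0885); uv=proj(b,r); print(th,w.round(3),uv.min(0).round(1),uv.max(0).round(1))
E
python3 fit.py s8
```

```text
16.3167 [0.47056039 0.36117656 0.10168371] [ 2.04198983 -0.82977968  2.6003112 ] 0.03370332220468867 3.003681188297378
190 143 142 142 143 138 139 139 140 140 140 123  54  44  47  45  53  55  55  36  40  47  50  46  50  53  35  37  36  39
192 144 142 142 144 140 139 142 139 140 140 114  48  49  43  47  54  57  59  45  39  35  41  38  48  50  36  33  35  38
194 143 142 140 139 141 141 142 142 140 141  90  46  43  45  48  51  56  52  38  35  31  33  34  72  67  33  37  37  41
196 143 143 140 140 141 141 141 140 141 137  77  45  45  45  48  52  55  56  42  39  36  38  42  97  71  34  40  47  37
198 141 142 142 139 142 141 141 141 140 132  62  43  48  45  50  55  57  49  35  35  41  42  50 114  53  36  40  41  47
200 140 144 141 143 140 140 139 143 143 123  51  43  45  46  47  54  55  50  32  36  38  39  76 124  64  49  73 102 120
202 140 139 141 143 141 141 142 141 143 106  47  46  49  46  53  56  56  42  34  35  37  36 106 141 131 121 138 142 141
204 142 142 140 142 141 142 141 143 139  87  47  45  47  49  56  52  56  42  41  40  40  52 131 145 142 144 144 139 143
206 140 140 143 141 1
[... 1418 characters left out ...]

230 140 142 142 113 107 144 146  99  61  45  48  46  45  48  51  48  50  48  42  41  45  66 134 159 148 139 140 141 141
232 142 142 142 135 103  96 131 152 138 114  78  59  49  50  45  46  49  42  48  54  96 135 162 150 130 139 143 143 142
234 147 141 144 142 141 121  95 103 132 148 144 133 121 106  97  81  88 108 122 137 154 157 143 122 138 141 142 141 140
236 143 142 143 143 141 144 137 116  97  98 111 134 142 145 151 151 153 152 152 143 131 122 125 135 138 140 140 142 139
238 146 145 146 145 142 142 145 143 137 128 115 103  98  97 104 106 109  93 100  89  97 131 140 141 140 142 140 142 137
0 [0.471 0.361 0.01 ] [448.  214.3] [475.8 231. ]
8 [0.475 0.35  0.008] [444.4 216.7] [471.6 232.4]
```

Run:
```python
from h import *
b=dict(np.load('pics/s8.npz')); st=ctrl.state(); p=np.array(st['position'])-[0,0,.006]
for th in (0,4,8,12,16):
    a,t=np.radians(110.7),np.radians(th); h=np.array([np.cos(a),np.sin(a),0]); n=np.sin(t)*h+[0,0,np.cos(t)]; x=np.cos(t)*h-[0,0,np.sin(t)]; y=np.cross(n,x)
    w=p-.0885*n; out=[]
    for v in (194,202,208):
        us=[]
        for sx in(-1,1):
            for sy in(-1,1):
                uv=proj(b,[w+.022*sx*x+.017*sy*y+k*n for k in np.linspace(.034,.126,40)]); o=uv[:,1].argsort(); us.append(np.interp(v,uv[o,1],uv[o,0]))
        out.append((round(min(us),1),round(max(us),1)))
    print(th,out)
```

```text
0 [(np.float64(456.8), np.float64(480.0)), (np.float64(455.1), np.float64(478.0)), (np.float64(453.9), np.float64(476.5))]
4 [(np.float64(456.8), np.float64(480.2)), (np.float64(454.6), np.float64(477.7)), (np.float64(453.0), np.float64(475.9))]
8 [(np.float64(456.8), np.float64(480.4)), (np.float64(454.1), np.float64(477.4)), (np.float64(452.2), np.float64(475.2))]
12 [(np.float64(456.7), np.float64(480.6)), (np.float64(453.6), np.float64(477.2)), (np.float64(451.3), np.float64(474.7))]
16 [(np.float64(456.6), np.float64(480.9)), (np.float64(453.1), np.float64(477.0)), (np.float64(450.4), np.float64(474.2))]
```

The grip edges fit an upright scanner, within about 1 degree. Releasing.

{"fn": "send_rows", "kwargs": {
  "plan": "0.036 0 0 -0.001 0;0.038 0 0 -0.001 0;0.042 0 0 -0.001 0;0.05 0 0 -0.001 0;0.06 0 0 -0.001 0;0.075 0 0 -0.001 0;0.08 0 0 -0.001 0;0.08 0 0 -0.001 0;0.08 0 0 -0.001 0;0.08 0 0 -0.001 0;0.08 0 0 -0.001 0;0.08 0 0 -0.001 0"
}}

```text
t: 17.32
position: [0.4706, 0.3611, 0.1028]
orientation: [1.788, 2.583, -0.0]
wrist_force: [-0.6, 0.1, -0.2]
width: 0.0802
finger_force: 0.0
```

{"fn": "send_rows", "kwargs": {
  "plan": "0.08 0 0 -0.01 0;0.08 0 0 -0.03 0;0.08 0 0 -0.055 0;0.08 0 0 -0.08 0;0.08 0 0 -0.11 0;0.08 0 0 -0.14 0;0.08 0 0 -0.17 0;0.08 -0.03 0 -0.17 0;0.08 -0.06 0 -0.17 0;0.08 -0.09 0 -0.17 0;0.08 -0.12 0 -0.17 0;0.08 -0.15 0 -0.17 0;0.08 -0.15 0 -0.17 0;0.08 -0.15 0 -0.17 0;0.08 -0.15 0 -0.17 0"
}}

```text
t: 18.57
position: [0.5231, 0.2215, 0.2733]
orientation: [-1.787, -2.583, -0.001]
wrist_force: [-1.2, 0.3, -0.4]
width: 0.0801
finger_force: 0.0
```

Run:
```python
from h import *
b=snap('scene','s9'); st=ctrl.state(); print(st['t'],st['position'],st['width'],st['finger_force'])
g=b['frame'].astype(int).mean(2)
for v in range(176,236,3): print(v,' '.join('%3d'%k for k in g[v,440:494:2]))
for c in ((.4707,.3612),):
  w=np.array([*c,.01]); a=np.radians(110.7); h=np.array([np.cos(a),np.sin(a),0]); y=np.array([-h[1],h[0],0])
  for v in (185,194,203,209):
    us=[]
    for sx in(-1,1):
      for sy in(-1,1):
        uv=proj(b,[w+.022*sx*h+.017*sy*y+[0,0,k] for k in np.linspace(.03,.126,40)]); o=uv[:,1].argsort(); us.append(np.interp(v,uv[o,1],uv[o,0]))
    print(v,round(min(us),1),round(max(us),1))
  print('top',proj(b,w+[0,0,.126]))
d=[dict(np.load(f'pics/{f}.npz'))['frame'].astype(int) for f in('scene0','s9')]
m=(np.abs(d[0]-d[1]).max(2)>40).astype(np.uint8)
for s in cv2.connectedComponentsWithStats(m)[2][1:]:
    if s[4]>8: print('changed',s)
```

```text
18.6167 [0.5228529  0.22220949 0.27312491] 0.08002508115663032 0.0
176 145 141 143 142 141 141 138 138 137 137 139 137 136 136 139 138 141 136 137 137 139 138 139 135 138 137 136
179 138 139 142 137 139 139 139 137 138 136 137 139 134 127 116  94 105 126 137 137 138 139 136 138 136 135 138
182 139 140 141 137 137 137 137 138 137 129 101  75  57  42  39  41  44  55  95 128 136 138 140 137 135 137 138
185 140 140 141 138 137 138 138 138 134  78  57  67  69  49  43  48  65  67  76  78 122 136 138 137 134 137 137
188 140 142 138 141 139 136 137 138 125  64  50  44  54  68  75  69  65  63  58  70 130 138 137 139 139 140 139
191 142 143 139 138 140 140 140 138 112  48  48  46  48  53  58  58  56  60  57  92 137 138 141 138 140 141 137
194 139 141 142 140 140 140 142 138  86  48  50  47  50  60  54  59  56  60  63 121 138 142 139 138 138 137 138
197 141 139 138 141 137 144 142 133  67  50  46  49  53  55  56  54  58  60  76 135 139 140 142 142 140 141 137
200 139 140 140 142 139 141 141 125  51  48  49  43  50  56  59  56  58  57 101 142 142 143 140 142 144 142 141
203 139 141 139 140 140 1
[... 1249 characters left out ...]
477.8
209 453.7 476.3
top [[471.05843338 182.09281735]]
changed [294   0  10  17  87]
changed [339   0  16  29 182]
changed [419   0  15  63 303]
changed [436   0   4   6  16]
changed [439   0  19  16 188]
changed [480   0   6   5  16]
changed [ 512    0   78  101 3067]
changed [458  12  12   6  41]
changed [ 434   17   29   64 1137]
changed [280  20  12  19  40]
changed [301  21   6   5  10]
changed [306  27   9  13  40]
changed [469  40   4   3   9]
changed [337  55   3   5  11]
changed [319  59  10   8  49]
changed [336  65   3   8  14]
changed [420  64   4  11  28]
changed [ 396   78   81   89 3267]
changed [458 177  13   7  50]
changed [471 181   9  33 111]
changed [447 208   6   7  20]
```

The scanner stands upright, about 3 mm from the pad's centre. It is released, the arm is clear, and the other items show no change in the image.

```bash
python3 -c "
from bench import ctrl
print(ctrl.hand_in())"
```

```text
the job is handed in; nothing more can be done
None
```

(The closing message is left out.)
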